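# Run a heavy-load hardness test from the console

## Task

Start a hardness test at the heaviest load, pressing the console's controls with closed fingertips, in this order: tip the broad power rocker on by pushing its far, ribbed end down; push the largest of the three round load keys fully down; then press the long, narrow start bar fully down, keep it down for three seconds and let it come up. Leave the other two load keys up, pick nothing up, and leave the test block, specimen, case and bottle where they are.

Things in the scene. Friction and masses are not known exactly. Their poses are not given: they have to be found in the camera images.
- console: pale grey-green console fixed to the bench, 210 mm deep (x), 390 wide (y), 55 high, flat deck. Origin: centre of its underside; x points away from the robot, z up. Its grey controls stand in a row along y, about 35 mm to the robot's side of the middle: three round load keys 54 mm apart in any order, the power rocker and the start bar at the two ends (132 mm from the middle), either way round.
- power (a joint): angle of the power rocker: 0 = off (its far end stands up, its near end is down), 0.30 rad = fully on (far end down). It starts between 0 and 0.04. Turns about the console's y axis through the rocker's middle, with about 0.04 N m of friction, and stays where it is left.
- power_far_end (a point): point on top of the power rocker, 18 mm from its middle towards its far end (away from the robot), where a push down tips it on; moves with it. The rocker is a broad, flat grey plate 56 mm long (console x), 46 wide, 8 thick, with a rib 3 mm high across its far edge. Off, this point is about 21 mm above the deck; on, about 15 mm.
- load_small (a joint): travel of the small load key: 0 = up, 0.007 m = fully down. Moves straight down against about 2.5 N of friction, with no return spring: it stays where it is pushed.
- load_small_top (a point): centre of the top face of the small load key, a plain grey round key 18 mm in diameter; moves with the key. Up, the top stands 18 mm above the console's deck (73 mm above the bench). It rises from a black collar 26 mm across and 5 mm high.
- load_medium (a joint): travel of the medium load key: 0 = up, 0.007 m = fully down. Moves straight down against about 2.5 N of friction, with no return spring: it stays where it is pushed.
- load_medium_top (a point): centre of the top face of the medium load key, a plain grey round key 26 mm in diameter; moves with the key. Up, the top stands 18 mm above the console's deck (73 mm above the bench). It rises from a black collar 34 mm across and 5 mm high.
- load_large (a joint): travel of the large load key: 0 = up, 0.007 m = fully down. Moves straight down against about 2.5 N of friction, with no return spring: it stays where it is pushed.
- load_large_top (a point): centre of the top face of the large load key, a plain grey round key 36 mm in diameter; moves with the key. Up, the top stands 18 mm above the console's deck (73 mm above the bench). It rises from a black collar 44 mm across and 5 mm high.
- start (a joint): travel of the start bar: 0 = up, 0.007 m = fully down. Moves straight down against a spring (about 2 N to begin, 5.5 N fully down) and springs back up when let go.
- start_top (a point): centre of the top face of the start bar, a narrow grey key 76 mm long (console x) and 24 mm wide; moves with the bar. Up, the top stands 18 mm above the console's deck (73 mm above the bench).
- test_block_center (a point): centre (half-way up) of a loose steel test block, a disc 50 mm across and 14 mm high, lying on the console's deck near its far edge. Leave alone.
- specimen_center (a point): centre of a loose dark steel specimen, an upright cylinder 25 mm across and 25 mm high, standing on the console's deck near its far edge. Leave alone.
- case_center (a point): centre of a closed loose wooden case, 110 x 70 x 35 mm, on the bench beside the console, on its right (-y) side. Leave alone.
- oil_center (a point): centre of a small white bottle with a black cap, 40 mm across and 75 mm high, standing on the bench beside the console, on its left (+y) side. Leave alone.
Mind the look-alikes: they are no part of the job. Of the things shaped like the part that bears oil_center, the white one is meant. Of the things shaped like the part that bears case_center, the wooden one is meant.

How it is judged:
By the outcome, as a careful person would: the job done as asked, in the order asked, and still so for the second after the job is handed in, with the robot touching nothing.
It also fails if it takes over 61 s, if anything falls off the work surface, if the arm or the gripper's body presses on something with over 40 N, if the wrist force passes 120 N, or if a joint passes its speed limit or range.

## Robot

A 7-joint arm with a two-finger parallel gripper is mounted at the origin on the work surface. World frame = base frame: x ahead of the robot, y to its left, z up, the work surface at z = 0. Lengths are in m, angles in rad, forces in N, time in s.
With the tool pointing down it reaches from about 0.4 to 0.9 m from the base axis. Payload 5.6 kg.
Tool frame: the origin (TCP) lies midway between the tips of the shut fingers; the grasp point (between the pads) lies 19 mm behind it; z points along the fingers, y is the line along which they close (so a half turn about z gives the same grasp; the last joint's range is limited). The gripper opens to 92 mm and grips with 3 to 60 N. Pads are 20 mm wide; open, the fingers measure 128 mm over their backs; the gripper's body (75 mm by 189 mm) begins 69 mm behind the grasp point.
Start: joints at [-0.043, 0.468, -0.012, 1.603, 0.006, 1.071, -0.056], TCP at [0.65, -0, 0.215] pointing down, gripper open.
Joint ranges: [-2.53, 2.53], [-0.31, 2.02], [-1.57, 1.55], [0.28, 2.44], [-1.29, 4.43], [0.15, 1.84], [-2.92, 2.92]. Speed limits (rad/s): [2.57, 2.57, 3.14, 3.14, 3.14, 3.14, 3.14].

## Interface

Orientations are given as a 3x3 rotation matrix whose columns are the frame's x, y, z axes.
In Python, from station import env, effector, solver, viewer, workorder, search_frame, tip_of gives the robot as it stands. Calls block until the motion is done:
- env.reach(position, orientation): joint-space move of the TCP to a pose.
- env.movel(position, frame=None, rate=0.15): straight line of the TCP; frame=None keeps the orientation; rate is the mean speed in m/s.
- env.goto_joints(angles): joint-space move.
- effector.release() and effector.grasp(squeeze=None): open the fingers fully, or close them until they stop; squeeze is the grip in N (None keeps the last).
- env.pause(seconds).
- solver.inverse_kinematics(position, orientation): joint angles nearest the present ones, or None.
- env.sense(): the state.
- viewer.read_camera(name): name is "scene" or "side" or "wrist"; returns (picture, depth): 420x560x3 uint8, red, green, blue; 420x560 float32, m along the optical axis (not along the pixel's ray), 0 where there is no reading.
- viewer.camera_info(name): a dict with "intrinsics" (3x3 intrinsics, pixels), "eye" and "rotation" of the camera in the world; the wrist camera has in their place "T_tool_cam" (4x4, takes a point from camera to tool coordinates, whose origin is the TCP and whose axes are the flange's). Camera axes: x right, y up, looking along -z (the intrinsics and any distortion apply to the point x, -y, -z); pixel columns grow to the right and rows downward; lengths in m; the calibration is good to about 2 mm. A picture is of the moment at which its call begins: read the wrist's pose just before it. camera_info takes no time and is no camera call.
A pose or a line that the arm cannot do raises env.PlanningError and nothing moves.
- workorder.finish_job(): hands the job in; it is judged then, once.
Trained networks look in the newest picture that a camera, given by its name, has taken for a name from the list of things; names that differ only in an ending like _2 or _b are one class to them, and where a whole thing is asked for, a point or a joint stands for the part that bears it (a point fixed in the world has none). Each returns a list of dicts, best first, with "score" (0 to 1); they miss things now and then, are a little off and sometimes report something else, mostly with a low value. They report only what shows in the picture. A call takes as long as a camera call. They do not tell look-alikes from the thing itself.
- search_frame(camera, name): "at" ([x, y, z] in m, in world coordinates, good to about 4 mm: the middle of the surface that is visible of it).
- tip_of(camera, name): "at" ([x, y, z] in m, in world coordinates, good to about 4 mm: a listed point, or the origin of a listed thing).
The state is a dict: "t": time; "joint_positions": joint angles; "joint_velocities": joint speeds; "tau": joint torques, N m; "ee_pos": TCP position; "tcp_rot": TCP orientation; "wrist_force": force on the tool from outside, world axes, zero at the start; "moment": the same for the moment, N m; "gripper_width": finger opening in m; "grasp_force": force on a finger pad.
Only numpy, scipy, OpenCV 4.12 (cv2) and the standard library are available. Lean on these libraries where they do the work, as an engineer would, in place of code of your own. Each camera call takes 0.05 s, during which the arm holds its last target. There are 200 camera calls.

## Working session

There is one attempt and no reset: what is moved stays moved. The work goes in short steps, each a Python script; the robot and the scene stay as the last script left them, time stands still between calls to the robot, and variables do not carry over. Pictures are saved under pics/ and viewed, at most 10 in all, crops included, and the job is handed in when it is done.

```bash
mkdir -p pics; ls; python3 - <<'E'
from station import env,viewer,search_frame,tip_of
import cv2,numpy as np
for c in ["scene","side","wrist"]:
    p,d=viewer.read_camera(c); cv2.imwrite(f"pics/{c}0.png",p[:,:,::-1])
    for n in ["console","power_far_end","load_small_top","load_medium_top","load_large_top","start_top","test_block_center","specimen_center","case_center","oil_center"]:
        print(c,n,[(np.round(r["at"],3).tolist(),round(r["score"],2)) for r in tip_of(c,n)][:3])
print(env.sense()["t"])
E
```

```text
pics
scene console [([0.578, -0.086, 0.003], 0.88)]
scene power_far_end [([0.595, -0.222, 0.074], 0.92)]
scene load_small_top []
scene load_medium_top []
scene load_large_top [([0.523, -0.05, 0.074], 0.55)]
scene start_top [([0.507, 0.036, 0.078], 0.89)]
scene test_block_center [([0.507, 0.035, 0.078], 0.51)]
scene specimen_center []
scene case_center [([0.582, -0.348, 0.013], 0.69), ([0.314, -0.211, 0.02], 0.68), ([0.36, -0.389, 0.019], 0.62)]
scene oil_center [([0.445, 0.119, 0.036], 0.83), ([0.41, 0.202, 0.042], 0.74), ([0.364, 0.113, 0.032], 0.59)]
side console [([0.578, -0.085, 0.001], 0.95)]
side power_far_end [([0.59, -0.222, 0.07], 0.56)]
side load_small_top [([0.541, -0.097, 0.073], 0.36)]
side load_medium_top [([0.562, -0.147, 0.074], 0.47)]
side load_large_top [([0.523, -0.046, 0.072], 0.55)]
side start_top [([0.507, 0.031, 0.073], 0.57)]
side test_block_center [([0.673, -0.197, 0.059], 0.62), ([0.593, -0.222, 0.072], 0.17)]
side specimen_center [([0.603, 0.038, 0.068], 0.59)]
side case_center [([0.314, -0.208, 0.017], 0.93), ([0.58, -0.352, 0.014], 0.84), ([0.591, -0.219, 0.07], 0.58)]
side oil_center [([0.445, 0.125, 0.04], 0.82), ([0.368, 0.116, 0.042], 0.74), ([0.41, 0.205, 0.035], 0.68)]
wrist console []
wrist power_far_end [([0.598, -0.22, 0.078], 0.96), ([0.504, 0.038, 0.075], 0.25)]
wrist load_small_top []
wrist load_medium_top [([0.56, -0.144, 0.071], 0.67), ([0.598, -0.221, 0.077], 0.37)]
wrist load_large_top [([0.526, -0.044, 0.074], 0.81)]
wrist start_top [([0.501, 0.038, 0.073], 0.65)]
wrist test_block_center [([0.676, -0.196, 0.062], 0.84)]
wrist specimen_center [([0.603, 0.04, 0.066], 0.85)]
wrist case_center []
wrist oil_center [([0.445, 0.123, 0.037], 0.75)]
1.65
```

View pics/scene0.png

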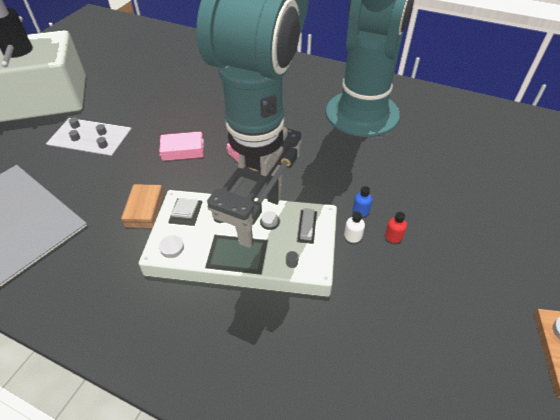

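View pics/wrist0.png

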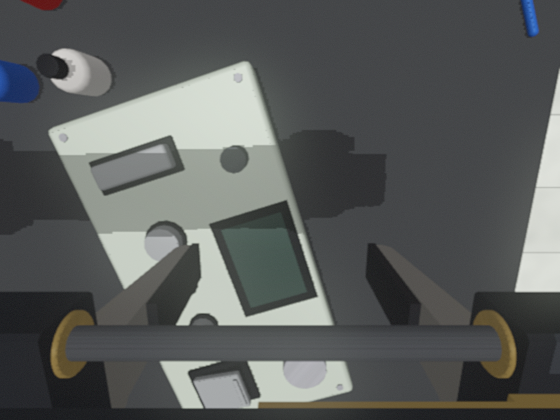

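View pics/side0.png

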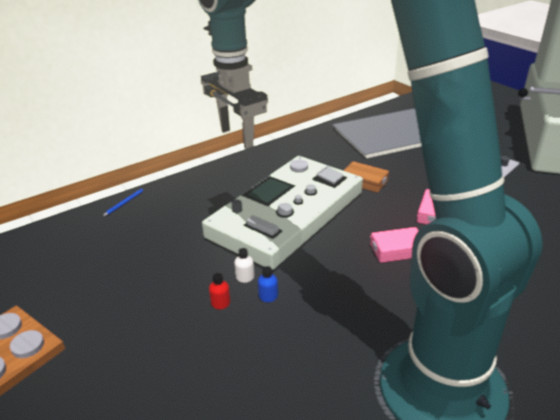

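Possible targets:
- **Round keys:** large at wrist px (165,240), small under the left finger (scene ~240,210), medium at wrist px (205,325).
- **Other round things:** the specimen at wrist px (233,158) and the test block at (305,370).
- **Rectangular things:** the start bar at wrist px (135,165), the rocker at (222,388) and the screen at (265,258).

I choose the rocker, the large key nearest the bar, and the bar. Next I'll close the fingers, view from higher up and measure the tops by depth.

```bash
cat > h.py <<'E'
from station import env,effector,viewer,search_frame,tip_of,workorder
import cv2,numpy as np
def cloud(c):
    s=env.sense(); i=viewer.camera_info(c); p,d=viewer.read_camera(c); K=np.array(i["intrinsics"])
    v,u=np.indices(d.shape); P=np.stack([(u-K[0,2])/K[0,0]*d,-(v-K[1,2])/K[1,1]*d,-d],-1)
    if c=="wrist":
        T=np.array(i["T_tool_cam"]); P=P@T[:3,:3].T+T[:3,3]; R,t=np.array(s["tcp_rot"]),np.array(s["ee_pos"])
    else: R,t=np.array(i["rotation"]),np.array(i["eye"])
    P=P@R.T+t; P[d<=0]=np.nan
    return p,P
E
python3 - <<'E'
from h import *
s=env.sense(); print(np.round(s["tcp_rot"],2).tolist()); print(viewer.camera_info("wrist"))
effector.grasp(5)
env.reach([0.60,-0.17,0.31],s["tcp_rot"])
p,P=cloud("wrist"); cv2.imwrite("pics/w1.png",p[:,:,::-1])
def blobs(p,P,tag):
    z=P[...,2]; m=((z>.062)&(z<.084)&(P[...,0]>.4)&(P[...,0]<.75)&(P[...,1]>-.3)&(P[...,1]<.1)).astype(np.uint8)
    n,l,st,ce=cv2.connectedComponentsWithStats(cv2.morphologyEx(m,cv2.MORPH_OPEN,np.ones((3,3))))
    for i in range(1,n):
        if st[i,4]<80: continue
        q=P[l==i]; r=cv2.minAreaRect(q[:,:2].astype(np.float32)*1000)
        print(tag,np.round(ce[i]),st[i,4],"rect",np.round(r[0],1),np.round(r[1],1),round(r[2],1),"z",np.round(np.percentile(q[:,2],[5,50,95]),4))
blobs(p,P,"wrist"); print("deck z",np.nanmedian(P[...,2][(P[...,2]>.045)&(P[...,2]<.062)]))
for n in ["power_far_end","load_small_top","load_medium_top","load_large_top","start_top"]:
    print(n,[(np.round(r["at"],3).tolist(),round(r["score"],2)) for r in tip_of("wrist",n)][:3])
for c in ["side","scene"]: blobs(*cloud(c),c)
print(env.sense()["t"],env.sense()["wrist_force"],env.sense()["gripper_width"])
E
```

```text
[[0.0, 1.0, 0.0], [1.0, -0.0, -0.0], [-0.0, 0.0, -1.0]]
{'intrinsics': array([[331.04972859,   0.        , 283.05068957],
       [  0.        , 331.04972859, 212.38570725],
       [  0.        ,   0.        ,   1.        ]]), 'T_tool_cam': array([[-4.53913709e-04,  9.65820888e-01,  2.59209967e-01,
         7.29300224e-02],
       [ 9.99999276e-01,  1.49627776e-04,  1.19362598e-03,
         1.20903611e-03],
       [ 1.11404389e-03,  2.59210321e-01, -9.65820257e-01,
        -1.70515980e-01],
       [ 0.00000000e+00,  0.00000000e+00,  0.00000000e+00,
         1.00000000e+00]])}
wrist [193.  10.] 1266 rect [507.3  28.7] [78.4 23.8] 11.8 z [0.0649 0.0732 0.0749]
wrist [287.   4.] 163 rect [604.5  32.2] [ 7.8 22.2] 85.5 z [0.0646 0.0764 0.0815]
wrist [221.  79.] 830 rect [529.1 -45.5] [34.5 35.1] 88.5 z [0.071  0.0735 0.0748]
wrist [237. 125.] 188 rect [545.6 -96.3] [16.3 16.6] 89.6 z [0.0684 0.0733 0.075 ]
wrist [251. 168.] 349 rect [ 561.2 -147.7] [24.3 24.8] 89.1 z [0.0712 0.0733 0.0745]
wrist [341. 206.] 1166 rect [ 675.1 -197.2] [48.3 49. ] 5.2 z [0.0676 0.0692 0.0705]
wrist [268. 228
[... 697 characters left out ...]
4.6] [33.9 37.9] 64.5 z [0.0639 0.0721 0.0755]
side [263. 225.] 313 rect [502.5  31.4] [77.8 28.7] 18.7 z [0.0638 0.0719 0.0747]
scene [184. 208.] 404 rect [ 581.9 -226.5] [58.4 50.9] 17.2 z [0.0687 0.0732 0.0791]
scene [220. 213.] 115 rect [ 561.7 -146.5] [24.3 24.8] 76.9 z [0.0647 0.0726 0.0753]
scene [307. 224.] 342 rect [508.   34.2] [77.1 23.8] 17.5 z [0.0687 0.0727 0.0747]
scene [269. 218.] 217 rect [528.9 -43.9] [34.5 34.2] 50.9 z [0.0637 0.0726 0.0746]
scene [170. 245.] 407 rect [ 675.3 -196.2] [49.  48.1] 64.2 z [0.0656 0.069  0.0709]
scene [291. 258.] 154 rect [604.8  42.2] [25.3 21.8] 24.5 z [0.0649 0.0793 0.0817]
4.2083 [ 0.00648728 -1.50079522 -0.81893613] 0.00020752972681548136
```

View pics/w1.png

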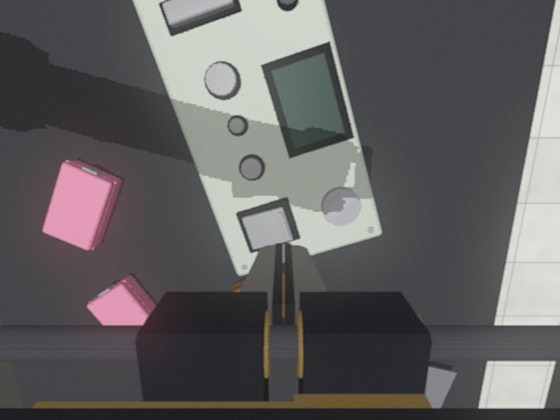

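The picture shows the large key at (221,79), small at (237,125), medium at (251,168), the rocker at (268,228) and the bar at (200,10). The depth-measured diameters of about 35, 16.5 and 24.5 mm confirm which key is which, and the views agree to about 3 mm, except some side-camera readings (about 6 mm). One close crop to check.

```bash
python3 -c "
import cv2;p=cv2.imread('pics/w1.png')[0:260,130:400];cv2.imwrite('pics/c1.png',cv2.resize(p,None,fx=2.2,fy=2.2,interpolation=cv2.INTER_CUBIC))"
```

```text
(no output)
```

View pics/c1.png

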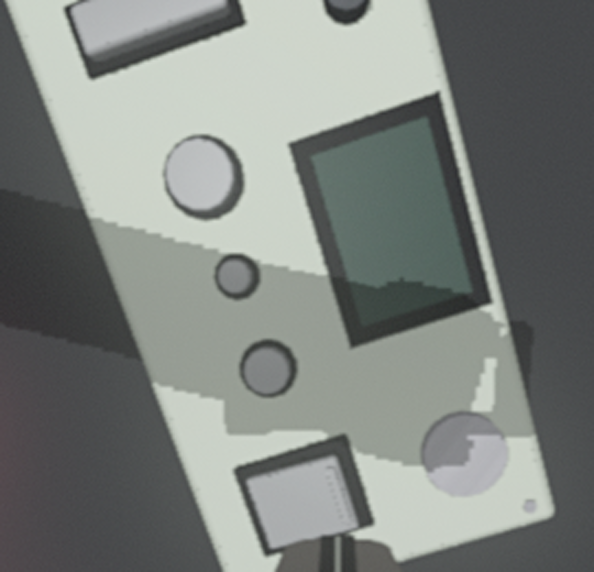

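The crop shows the ribbed far edge on the right of the rocker at (340,495), the largest key at (203,177) and the bar at (155,20), so the choice holds. Pressing the rocker now, watching the wrist force.

```bash
cat >> h.py <<'E'
yaw=np.arctan2(.074,.260); ex=np.array([np.cos(yaw),np.sin(yaw),0])
def frame(a): # tool y at world angle a, z down
    y=np.array([np.cos(a),np.sin(a),0]); z=np.array([0,0,-1.]); return np.column_stack([np.cross(y,z),y,z])
def fz(): return np.array(env.sense()["wrist_force"])[2]
def press(xy,F,z0,zmin,rate=.03,step=.001):
    env.movel([*xy,z0],rate=.08); env.pause(.1); b=fz(); z=z0; log=[]
    while z>zmin:
        z-=step; env.movel([*xy,z],rate=rate); f=fz()-b; log.append((round(env.sense()["ee_pos"][2],4),round(f,1)))
        if f>F: break
    print(log,env.sense()["t"]); return z
E
python3 - <<'E'
from h import *
c=np.array([.581,-.2275])+.018*ex[:2]; print(c)
env.reach([*c,.12],frame(yaw-np.pi/2))
z=press(c,14,.084,.060)
env.movel([*c,.12],rate=.1)
p,P=cloud("scene"); q=P[190:228,165:205].reshape(-1,3)
d=(q-[.581,-.2275,0]); u=d@ex; v=d@np.cross([0,0,1],ex)
for a,b in [(-.024,-.014),(-.005,.005),(.012,.022)]:
    m=(u>a)&(u<b)&(abs(v)<.018); print(a,m.sum(),np.nanmedian(q[m,2]))
print(env.sense()["t"])
E
```

```text
[ 0.59831245 -0.22257261]
[(np.float64(0.0833), np.float64(-0.5)), (np.float64(0.082), np.float64(0.7)), (np.float64(0.0809), np.float64(0.2)), (np.float64(0.0801), np.float64(-0.1)), (np.float64(0.0792), np.float64(0.4)), (np.float64(0.0784), np.float64(1.4)), (np.float64(0.077), np.float64(2.0)), (np.float64(0.0759), np.float64(3.0)), (np.float64(0.0748), np.float64(3.2)), (np.float64(0.0738), np.float64(2.8)), (np.float64(0.073), np.float64(2.7)), (np.float64(0.0728), np.float64(8.0)), (np.float64(0.0726), np.float64(13.1)), (np.float64(0.0724), np.float64(18.3))] 9.4167
-0.024 47 0.07598765084742554
-0.005 66 0.07328498469024097
0.012 72 0.07151704332781605
10.1167
```

The rocker reached its hard stop (its far half now reads lower in depth). Large key and start bar next.

```bash
python3 - <<'E'
from h import *
k=np.array([.528,-.045]); s=np.array([.507,.033])
env.reach([*k,.12],frame(yaw))
press(k,14,.079,.058); env.movel([*k,.12],rate=.1)
p,P=cloud("scene"); q=P[205:232,255:285].reshape(-1,3); m=np.hypot(*(q[:,:2]-k).T)<.012; print("key z",m.sum(),np.nanmedian(q[m,2]))
env.reach([*s,.12],frame(yaw))
press(s,16,.079,.058); env.pause(3.5); print("hold",fz(),env.sense()["ee_pos"])
env.movel([*s,.16],rate=.1); env.movel([*s,.25]); print(env.sense()["t"])
for c in ["scene","wrist"]:
    p,P=cloud(c); cv2.imwrite(f"pics/{c}2.png",p[:,:,::-1])
    for n,xy in dict(small=[.5455,-.097],med=[.561,-.147],large=k,start=s,near=[.564,-.232],far=[.596,-.223]).items():
        m=np.hypot(P[...,0]-xy[0],P[...,1]-xy[1])<.006; print(c,n,m.sum(),np.nanmedian(P[m][:,2]))
E
```

```text
[(np.float64(0.0783), np.float64(-0.1)), (np.float64(0.077), np.float64(-0.7)), (np.float64(0.0759), np.float64(-0.2)), (np.float64(0.0749), np.float64(-0.2)), (np.float64(0.0739), np.float64(-0.5)), (np.float64(0.073), np.float64(0.6)), (np.float64(0.0721), np.float64(0.8)), (np.float64(0.071), np.float64(1.5)), (np.float64(0.0699), np.float64(0.8)), (np.float64(0.0689), np.float64(0.5)), (np.float64(0.0679), np.float64(1.1)), (np.float64(0.0669), np.float64(0.5)), (np.float64(0.0663), np.float64(4.9)), (np.float64(0.0662), np.float64(11.6)), (np.float64(0.066), np.float64(19.0))] 15.6417
key z 72 0.06665824340133453
[(np.float64(0.0783), np.float64(0.4)), (np.float64(0.077), np.float64(-0.2)), (np.float64(0.0759), np.float64(0.3)), (np.float64(0.0749), np.float64(0.1)), (np.float64(0.074), np.float64(0.4)), (np.float64(0.0731), np.float64(1.8)), (np.float64(0.0721), np.float64(2.9)), (np.float64(0.071), np.float64(3.3)), (np.float64(0.07), np.float64(4.0)), (np.float64(0.069), np.float64(4.4)), (np.float64(0.068), np.float64(5.1)), (np.float64(0.0671), np.float64(6.3)), (np.float64(0.0664), np.float64(8.3)), (np.float64(0.0663), np.float64(16.6))] 21.075
hold 17.218864187247966 [0.50720122 0.03303282 0.06628365]
26.425
scene small 19 0.07266916577605953
scene med 20 0.07273608743329957
scene large 17 0.06616680272672837
scene start 20 0.07291973423879516
scene near 20 0.07611636092655272
scene far 20 0.07180322437589981
wrist small 18 0.07329127641917829
wrist med 0 nan
wrist large 0 nan
wrist start 458 0.3117629801176593
wrist near 4 0.07554808139324944
wrist far 8 0.07148103423714783
  return np.nanmean(a, axis, out=out, keepdims=keepdims)
```

View pics/scene2.png

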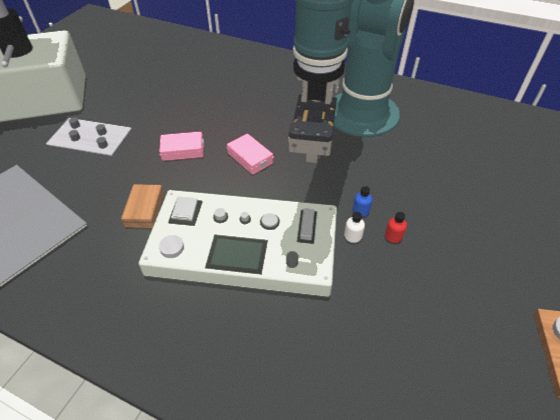

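The picture shows the rocker tipped at (185,207), the large key down at (270,220), the other keys up, and the bar up at (307,225). The block, specimen, case and bottle haven't moved, and the arm is clear. Handing in.

```bash
python3 -c "
from station import workorder
print(workorder.finish_job())"
```

```text
the job is handed in; nothing more can be done
None
```

I handed the job in with all three controls worked in order: the rocker and the largest load key pressed to their hard stops, then the start bar held fully down for about 3.5 s and released, all by about 26 s on the robot's clock; the other two keys stayed up and the loose items look unmoved in the last picture (no verdict was shown).

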